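# Find the jam jar that has lost its seal

### The job

One of the three jam jars has lost its seal: the brass button in the middle of its lid gives when pressed. Take the sprung pin tester from its holder and, holding it upright, press its pin gently on the buttons until the pin's red ring is level with the mouth of the barrel (6 mm in) and hold it there for a second, without driving the pin much deeper, until you have found the button that sinks. Then hang the tester back in its holder and stand the leaking jar upright on the wooden board, leaving the other two jars and everything else where they are.

Things in the scene. Friction and masses are not known exactly. Their poses are not given: they have to be found in the camera images.
- jar_a: one of three like jam jars (glass 62 mm wide), red lid 66 mm wide from 82 to 101 mm above the foot, good to grip; in its middle a brass button 22 mm wide, top 106 mm above the foot. Each lid is screwed on differently: lid and button stand 0 to 6 mm higher than this, how much is unknown. One of the three leaks (see pin_tip). Origin: centre of foot, z up; up to 0.5 kg
- jar_b: one of three like jam jars (glass 62 mm wide), red lid 66 mm wide from 82 to 101 mm above the foot, good to grip; in its middle a brass button 22 mm wide, top 106 mm above the foot. Each lid is screwed on differently: lid and button stand 0 to 6 mm higher than this, how much is unknown. One of the three leaks (see pin_tip). Origin: centre of foot, z up; up to 0.5 kg
- jar_c: one of three like jam jars (glass 62 mm wide), red lid 66 mm wide from 82 to 101 mm above the foot, good to grip; in its middle a brass button 22 mm wide, top 106 mm above the foot. Each lid is screwed on differently: lid and button stand 0 to 6 mm higher than this, how much is unknown. One of the three leaks (see pin_tip). Origin: centre of foot, z up; up to 0.5 kg
- tester: hand tester: blue square grip 22 x 22 mm from 5 to 65 mm above the origin, black round collar 48 mm wide and 5 mm thick, aluminium barrel 24 mm wide to 40 mm below the origin, out of it a steel pin 8 mm thick. Origin on the axis at the collar's underside; z up towards the grip, x and y square to the grip's flat sides; 0.18 kg
- pin (a joint): how far the pin is pushed into the barrel, m: 0 = fully out, 0.012 = at its stop. A spring of 2 N/mm holds it out (no preload). The red ring on the pin reaches the barrel's mouth at 0.006 (12 N)
- pin_tip (a point): the flat end of the pin, 66 mm below the tester's origin while the pin is fully out; it moves up with the pin. At 12 N a sound jar's button gives less than 1 mm under it, the leaking jar's button 4 mm (spring of 2 N/mm, then a stop)
- holder: fixed grey tube on a round black foot (72 mm wide), 82 mm high; bore 30 mm, flared to 40 mm at the mouth. Origin at the centre of its foot, z up. The tester hangs in it by its collar, tester origin 82 mm above the holder's origin
- board: fixed wooden chopping board, 210 mm along its own x, 300 mm along its own y, 21 mm thick; origin at the centre of its underside
- mandarin: mandarin, 55 mm, bystander; origin at its underside
- garlic: garlic bulb, 56 mm, bystander; origin at its underside
- tin: low round tin, 86 mm wide and 40 mm high, bystander; origin at its underside

How it is judged:
On the way, in this order (a step that is already met when the one before it is completed fails the run):
1. the tester, upright, is pressed on the middle of the leaking jar's button with its pin 4.5 to 8.5 mm in, for half a second (value of joint pin between 0.0045 and 0.0085 m and contact force between tester and jar_b above 7 N and horizontal distance between pin_tip and jar_b below 0.009 m and angle between tester's own z axis and vertical below 0.15 rad), for 0.5 s.
2. the tester hangs in its holder again (horizontal distance between tester and holder below 0.01 m and z of tester in the frame of holder below 0.086 m and angle between tester's own z axis and vertical below 0.12 rad), for 0.2 s.
At the end, for the whole second after the job is handed in: The leaking jar stands upright (within 0.1 rad) and still on the board, its centre at least 15 mm inside the board's edges; the tester hangs in its holder, collar down on the mouth, within 10 mm of its axis and 0.12 rad of upright; the two sound jars stand upright within 30 mm of where they were (all of step 2 and x of jar_b in the frame of board between -0.09 and 0.09 m and y of jar_b in the frame of board between -0.135 and 0.135 m and z of jar_b in the frame of board between 0.016 and 0.026 m and angle between each of jar_b, jar_a, jar_c's own z axis and vertical below 0.1 rad and linear speed of jar_b below 0.02 m/s and z of tester in the frame of holder above 0.078 m and distance of each of jar_a, jar_c from where it was at the start of the episode below 0.03 m); the robot touches nothing.
It fails at once if a jar is pressed with the tester by more than 20 N (pin 10 mm in) (contact force between tester and jar_a above 20 N or contact force between tester and jar_b above 20 N or contact force between tester and jar_c above 20 N).
It fails at once if a sound jar is moved by more than 30 mm (distance of any of jar_a, jar_c from where it was at the start of the episode above 0.03 m).
It fails at once if a bystander (mandarin, garlic, tin) is moved by more than 30 mm (distance of any of mandarin, garlic, tin from where it was at the start of the episode above 0.03 m).
It also fails if it takes over 72 s, if anything falls off the work surface, if the arm or the gripper's body presses on something with over 40 N, if the wrist force passes 120 N, or if a joint passes its speed limit or range.

### The arm

A 6-joint arm with a two-finger parallel gripper is mounted at the origin on a cart in front of the work surface, level with it; the furniture and walls round the work are solid. World frame = base frame: x ahead of the robot, y to its left, z up, the work surface at z = 0. Lengths are in m, angles in rad, forces in N, time in s.
With the tool pointing down it reaches from about 0.375 to 0.925 m from the base axis. Payload 5.7 kg.
Tool frame: the origin (TCP) lies at the very end of the fingers, on their centre line; the grasp point (between the pads) lies 19 mm behind it; z points along the fingers, y is the line along which they close (so a half turn about z gives the same grasp; the last joint's range is limited). The gripper opens to 85 mm and grips with 20 to 120 N. Pads are 22 mm wide; open, the fingers measure 114 mm over their backs; the gripper's body (76 mm by 85 mm) begins 54 mm behind the grasp point. The pads swing forward as they close: fully open they stand 13 mm farther back than shut.
Start: joints at [-1.261, 0.359, 1.51, -0, 1.272, -0.115], TCP at [0.247, -0.547, 0.231] pointing down, gripper open.
Joint ranges: [-2.97, 2.97], [-1.01, 2.36], [0.21, 2.38], [-0.96, 4.11], [0.2, 2.71], [-2.98, 2.98]. Speed limits (rad/s): [2.39, 2.39, 3.14, 3.14, 3.14, 3.14].

### API

Orientations are given as a unit quaternion [x, y, z, w].
In Python, from rig import r gives the robot as it stands. Calls block until the motion is done:
- r.reach(position, orientation): joint-space move of the TCP to a pose.
- r.line_to(position, frame=None, v=0.15): straight line of the TCP; frame=None keeps the orientation; v is the mean speed in m/s.
- r.set_joints(angles): joint-space move.
- r.open_gripper() and r.grasp(grip_force=None): open the fingers fully, or close them until they stop; grip_force is the grip in N (None keeps the last).
- r.pause(seconds).
- r.ik(position, orientation): joint angles nearest the present ones, or None.
- r.snapshot(name): name is "scene" or "top"; returns a dict with "img" (384x512x3 uint8, blue, green, red), "fx", "fy", "cx", "cy" (pixels), "R" (3x3) and "t" (3): a world point X has camera coordinates R X + t. Camera axes: x right, y down, z forward; pixel columns grow to the right and rows downward; lengths in m; the calibration is good to about 2 mm. A picture is of the moment at which its call begins. There is no depth.
A pose or a line that the arm cannot do raises r.Unreachable and nothing moves.
- r.sign_off(): hands the job in; it is judged then, once.
Readings, each from a call of its own:
- r.get_clock(): time.
- r.get_joint_pos(): joint angles.
- r.get_joint_velocities(): joint speeds.
- r.get_joint_efforts(): joint torques, N m.
- r.get_tcp_pos(): TCP position.
- r.get_orientation(): TCP orientation.
- r.get_wrist_force(): force on the tool from outside, world axes, zero at the start.
- r.get_wrist_torque(): the same for the moment, N m.
- r.get_grip_width(): opening from 0.0 (shut) to 1.0 (fully open).
- r.get_grip_force(): force on a finger pad.
Only numpy, scipy, OpenCV 4.12 (cv2) and the standard library are available. Lean on these libraries where they do the work, as an engineer would, in place of code of your own. Each camera call takes 0.05 s, during which the arm holds its last target. There are 200 camera calls.

## Working session

There is one attempt and no reset: what is moved stays moved. The work goes in short steps, each a Python script; the robot and the scene stay as the last script left them, time stands still between calls to the robot, and variables do not carry over. Pictures are saved under pics/ and viewed, at most 10 in all, crops included, and the job is handed in when it is done.

```bash
ls; mkdir -p pics; python3 - <<'E'
from rig import r
import cv2,numpy as np
for n in("scene","top"):
    s=r.snapshot(n); cv2.imwrite(f"pics/{n}0.png",s["img"]); np.savez(f"{n}0.npz",**s)
    print(n,s["fx"],s["cx"],s["cy"],(-s["R"].T@s["t"]).round(3),s["R"].round(2).tolist())
a=cv2.imread("pics/scene0.png");b=cv2.imread("pics/top0.png")
cv2.imwrite("pics/both.png",cv2.resize(np.vstack([a,b]),None,fx=.78,fy=.78))
E
```

```text
pics
scene 472.8106911500715 253.1134195034802 187.45697614914167 [0.238 0.718 0.514] [[-0.9, -0.43, -0.01], [-0.21, 0.46, -0.86], [0.38, -0.78, -0.5]]
top 428.8615041780157 250.2227529933907 191.03344126595175 [0.385 0.02  1.023] [[0.01, -1.0, -0.02], [-0.98, -0.0, -0.19], [0.19, 0.02, -0.98]]
```

View pics/top0.png

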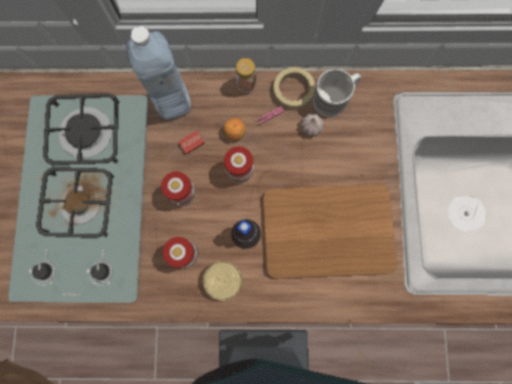

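View pics/scene0.png

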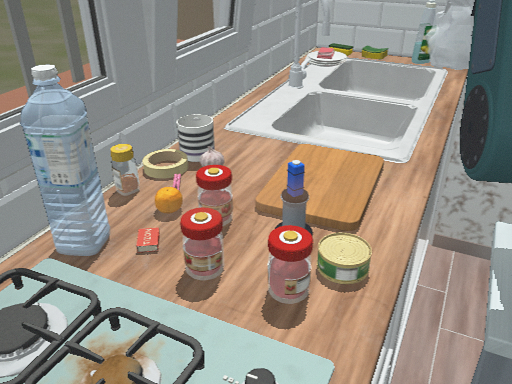

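The top view shows the red lids at (239,162), (177,187) and (179,252). The tester is in its holder at (246,232), the board spans columns 263–397 and rows 185–278, and the tin is at (222,281). The scene view shows the lids at (214,175), (202,222) and (290,242), with the blue grip at (295,175).

```bash
cat > h.py <<'E'
import numpy as np,cv2
def ray(s,p):
    d=s["R"].T@np.array([(p[0]-s["cx"])/s["fx"],(p[1]-s["cy"])/s["fy"],1.]); return -s["R"].T@s["t"],d/np.linalg.norm(d)
def plane(s,p,z):
    o,d=ray(s,p); return o+d*(z-o[2])/d[2]
def tri(s1,p1,s2,p2):
    A=np.zeros((3,3));b=np.zeros(3);L=[ray(s1,p1),ray(s2,p2)]
    for o,d in L:
        P=np.eye(3)-np.outer(d,d);A+=P;b+=P@o
    X=np.linalg.solve(A,b); return X,max(np.linalg.norm((np.eye(3)-np.outer(d,d))@(X-o)) for o,d in L)
def blobs(m,amin):
    n,l,st,c=cv2.connectedComponentsWithStats(m.astype(np.uint8)); return [(c[i].round(1).tolist(),st[i].tolist()) for i in range(1,n) if st[i,4]>=amin]
def hsv(s): return cv2.cvtColor(s["img"],cv2.COLOR_BGR2HSV)
E
python3 - <<'E'
from h import *
S={n:dict(np.load(n+"0.npz")) for n in("scene","top")}
for n,s in S.items():
    h=hsv(s);H,Sa,V=cv2.split(h)
    print(n,"red",blobs(((H<6)|(H>174))&(Sa>150)&(V>80),60))
    print("orange",blobs((H>12)&(H<28)&(Sa>150)&(V>140),8))
    print("blue",blobs((H>105)&(H<130)&(Sa>130)&(V>50),15))
    m=((H>8)&(H<18)&(Sa>110)).astype(np.uint8)
c=S["top"]["img"]; e=S["scene"]["img"]
A=cv2.resize(c[140:290,150:270],(480,600),interpolation=cv2.INTER_CUBIC)
B=cv2.resize(e[155:275,265:329],(320,600),interpolation=cv2.INTER_CUBIC)
cv2.imwrite("pics/crop.png",np.hstack([A,B]))
s=S["top"]
print("board",[plane(s,p,.021).round(3).tolist() for p in((264,188),(391,184),(396,273),(268,277))],"tin",plane(s,(222,281),.04),"holder?",plane(s,(246,234),.02))
E
```

```text
scene red [([213.5, 178.0], [196, 165, 36, 25, 590]), ([201.1, 224.7], [180, 208, 42, 32, 891]), ([289.9, 244.4], [268, 225, 45, 37, 1055]), ([140.6, 236.7], [137, 229, 10, 17, 75]), ([153.3, 236.2], [145, 228, 14, 17, 103])]
orange [([342.6, 50.3], [334, 48, 18, 7, 55]), ([371.9, 54.1], [370, 53, 4, 4, 8]), ([376.8, 55.2], [373, 53, 8, 6, 22]), ([118.9, 149.8], [111, 144, 21, 17, 139]), ([167.8, 199.1], [155, 187, 27, 25, 563]), ([294.9, 235.0], [293, 232, 4, 7, 11])]
blue [([37.2, 153.3], [35, 151, 5, 5, 15]), ([294.6, 172.1], [288, 162, 16, 24, 261])]
top red [([237.9, 161.0], [224, 147, 29, 28, 392]), ([175.9, 186.2], [161, 172, 29, 28, 392]), ([177.6, 252.2], [163, 237, 30, 31, 435])]
orange [([234.7, 126.9], [225, 118, 20, 19, 268])]
blue [([244.5, 228.9], [237, 223, 14, 12, 53])]
board [[0.589, 0.004, 0.021], [0.599, -0.297, 0.021], [0.391, -0.297, 0.021], [0.381, -0.005, 0.021]] tin [0.37166491 0.09918817 0.04      ] holder? [0.47922651 0.04654147 0.02      ]
```

View pics/crop.png

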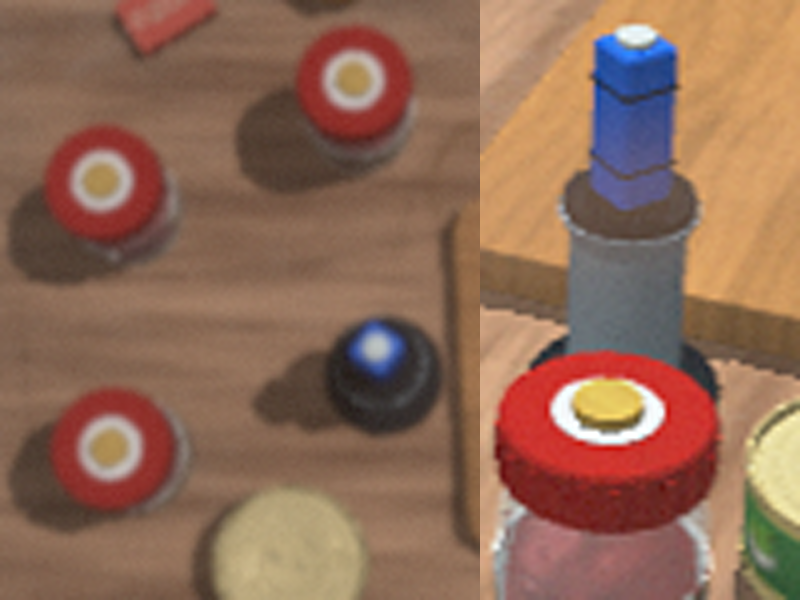

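The crop shows brass buttons centred near top-view pixels (238,160), (175,185) and (177,252). The grip's white-dotted top is near (244,226.5), and the grip is turned with one corner towards the scene camera.

```bash
python3 - <<'E'
from h import *
S={n:dict(np.load(n+"0.npz")) for n in("scene","top")}
s,c=S["top"],S["scene"]
for n,cs in (("top",((238,160),(175,185),(177,252))),("scene",((214,171),(202,216),(290,236)))):
    H,Sa,V=cv2.split(hsv(S[n]))
    red=((H<6)|(H>174))&(Sa>110)
    for p in cs:
        h=hsv(S[n]);w=16 if n=="top" else 10
        m=np.zeros_like(H,bool);m[p[1]-w:p[1]+w,p[0]-w:p[0]+w]=1
        b=max(blobs(m&(H>10)&(H<32)&(Sa>80)&(V>110),4) or [0],key=lambda q:q and q[1][4])
        ws=blobs(m&(V>150)&~red,10)
        print(n,p,"brass",b,"ring+brass",ws, plane(S[n],b[0],.109).round(4) if b else "")
for n,p in(("top",(244,227)),("scene",(296,162))):
    H,Sa,V=cv2.split(hsv(S[n]));m=np.zeros_like(H,bool);m[p[1]-6:p[1]+6,p[0]-6:p[0]+6]=1
    print("dot",n,blobs(m&(Sa<90)&(V>130),3))
print(tri(s,(243.7,226.4),c,(296,162)))
P=[plane(c,p,.087)[:2] for p in((286.6,193.),(294,196.),(303,193.6))]
print(np.round(P,4))
d=P[1]-P[0];e=P[2]-P[1];print(np.linalg.norm(d),np.linalg.norm(e),np.degrees(np.arctan2(d[1],d[0])),np.degrees(np.arctan2(e[1],e[0])))
m=(lambda h:cv2.inRange(h,(100,110,60),(132,255,255)))(hsv(s));pts=np.argwhere(m[215:242,230:260])[:,::-1]+[230,215]
print(cv2.minAreaRect(np.array([plane(s,p,.147)[:2] for p in pts],np.float32)*1000))
E
```

```text
top (238, 160) brass ([225.9, 147.4], [222, 144, 15, 13, 74]) ring+brass [([237.9, 159.6], [230, 152, 17, 16, 204])] [0.6627 0.0901 0.109 ]
top (175, 185) brass ([162.6, 173.3], [159, 169, 13, 17, 84]) ring+brass [([174.9, 184.7], [167, 177, 17, 16, 208])] [0.6035 0.2284 0.109 ]
top (177, 252) brass ([176.9, 251.4], [173, 248, 9, 8, 58]) ring+brass [([177.1, 251.5], [169, 243, 17, 18, 232])] [0.4335 0.1904 0.109 ]
scene (214, 171) brass ([212.9, 170.4], [208, 168, 11, 6, 59]) ring+brass [([205.4, 162.4], [204, 161, 4, 5, 14]), ([213.2, 171.4], [205, 167, 18, 10, 114])] [0.6355 0.0703 0.109 ]
scene (202, 216) brass ([200.6, 216.1], [195, 212, 13, 9, 97]) ring+brass [([195.6, 206.7], [192, 206, 9, 3, 21]), ([206.2, 206.7], [202, 206, 10, 3, 18]), ([201.0, 217.1], [192, 212, 20, 12, 176])] [0.578  0.2079 0.109 ]
scene (290, 236) brass ([290.0, 235.4], [284, 231, 14, 10, 113]) ring+brass [([289.7, 236.4], [280, 230, 20, 14, 202])] [0.4345 0.1962 0.109 ]
dot top [([243.6, 226.3], [240, 223, 8, 8, 43])]
dot scene [([295.7, 161.7], [291, 160, 11, 5, 34])]
(array([0.48353248, 0.04819646, 0.14837175]), np.float64(0.0009065077141667059))
[[0.4976 0.0536]
 [0.4821 0.0575]
 [0.4708 0.0434]]
0.015967153766758328 0.018109880228668936 165.6097284718435 -128.53936004089564
((481.52850341796875, 47.739402770996094), (25.61957550048828, 24.422046661376953), 56.613948822021484)
```

```bash
cat >> h.py <<'E'
from scipy.spatial.transform import Rotation as Ro
def down(a):  # tool down, closing line at world angle a (deg)
    a=np.radians(a);y=np.array([np.cos(a),np.sin(a),0]);z=np.array([0,0,-1.]);return Ro.from_matrix(np.c_[np.cross(y,z),y,z]).as_quat()
T=np.array([.4832,.0480]); YAW=57
E
python3 - <<'E'
from h import *
from rig import r
S={n:dict(np.load(n+"0.npz")) for n in("scene","top")};s,c=S["top"],S["scene"]
for p,q in(((237.9,159.6),(213,170.9)),((174.9,184.7),(200.8,216.6)),((177.1,251.5),(289.8,235.9))):
    X,e=tri(s,p,c,q);print(plane(s,p,.105).round(4),X.round(4),round(e,4))
for k in range(4):
    q=down(YAW+90*k);print(YAW+90*k,[(j.round(2).tolist() if (j:=r.ik(list(p),q)) is not None else None) for p in((*T,.22),(.636,.073,.22))])
E
```

```text
[0.6358 0.0634 0.105 ] [0.6375 0.064  0.104 ] 0.0015
[0.5788 0.2011 0.105 ] [0.5803 0.2019 0.1035] 0.0012
[0.4335 0.1907 0.105 ] [0.435  0.1913 0.1044] 0.0016
57 [[-0.04, 0.21, 1.76, -0.0, 1.17, -1.04], [0.01, 0.43, 1.43, -0.0, 1.28, -0.99]]
147 [[-0.04, 0.21, 1.76, -0.0, 1.17, -2.61], [0.01, 0.43, 1.43, -0.0, 1.28, -2.56]]
237 [[-0.04, 0.21, 1.76, -0.0, 1.17, 2.1], [0.01, 0.43, 1.43, -0.0, 1.28, 2.15]]
327 [[-0.04, 0.21, 1.76, -0.0, 1.17, 0.53], [0.01, 0.43, 1.43, -0.0, 1.28, 0.58]]
```

```bash
sed -i 's/YAW=57/YAW=327/' h.py; python3 - <<'E'
from h import *
from rig import r
q=down(YAW)
r.reach([*T,.23],q); print(r.get_wrist_force())
r.line_to([*T,.098],v=.12)
print(r.get_wrist_force()); r.grasp(60); print(r.get_grip_width(),r.get_grip_force(),r.get_tcp_pos(),r.get_wrist_force(),r.get_wrist_torque())
r.line_to([*T,.225],v=.12); r.pause(.2)
print(r.get_wrist_force(),r.get_clock())
for n in("scene","top"):
    s=r.snapshot(n); np.savez(f"{n}1.npz",**s); cv2.imwrite(f"pics/{n}1.png",s["img"])
E
```

```text
[ 0.31086794 -0.07983895  0.29903838]
[-0.38604718 -0.0265673  -0.02743292]
0.25195567457291046 58.537922501564026 [0.48331471 0.04798709 0.09825278] [-0.28693698  0.07943137  3.68080111] [0.02173045 0.19967745 0.03997522]
[-0.44304006 -0.09463266 -2.33510308] 5.6417
```

View pics/scene1.png

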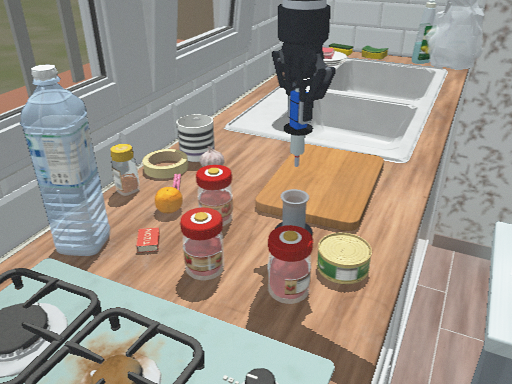

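```bash
cat > press.py <<'E'
import sys
from h import *
from rig import r
x,y=map(float,sys.argv[1:3]); q=down(YAW)
if len(sys.argv)>3:
    s=dict(np.load("scene1.npz")); print("tip xy",plane(s,(296.5,164.5),.143))
p=r.get_tcp_pos(); 
if p[2]<.22: r.line_to([p[0],p[1],.222])
r.line_to([x,y,.222],v=.2); r.line_to([x,y,.198],v=.1); r.pause(.3)
f=lambda: np.mean([(r.get_wrist_force()[2],r.pause(.01))[0] for _ in range(4)])
f0=f(); z=.198; L=[]
while z>.165:
    F=f()-f0; L.append((round(z*1e3,1),round(r.get_tcp_pos()[2]*1e3,2),round(F,1)))
    if F>11: break
    z-=.001 if F<9.5 else .0005
    r.line_to([x,y,z],v=.02)
print(f0,L)
r.pause(.6); s=r.snapshot("scene"); cv2.imwrite(f"pics/press_{x}.png",s["img"]); r.pause(.5)
print("held",f()-f0,r.get_wrist_force(),r.get_wrist_torque(),r.get_clock())
r.line_to([x,y,.222],v=.08)
E
python3 press.py .434 .191 t
```

```text
tip xy [0.48395427 0.04670271 0.143     ]
-2.108899494668684 [(198.0, np.float64(198.39), np.float64(0.5)), (197.0, np.float64(196.97), np.float64(0.8)), (196.0, np.float64(195.93), np.float64(0.6)), (195.0, np.float64(194.93), np.float64(0.4)), (194.0, np.float64(193.97), np.float64(-0.1)), (193.0, np.float64(192.95), np.float64(0.3)), (192.0, np.float64(191.94), np.float64(0.5)), (191.0, np.float64(190.95), np.float64(0.4)), (190.0, np.float64(190.02), np.float64(0.8)), (189.0, np.float64(189.1), np.float64(2.1)), (188.0, np.float64(188.17), np.float64(4.5)), (187.0, np.float64(187.17), np.float64(5.7)), (186.0, np.float64(186.2), np.float64(6.9)), (185.0, np.float64(185.34), np.float64(8.3)), (184.0, np.float64(184.51), np.float64(10.0)), (183.5, np.float64(184.07), np.float64(10.6)), (183.0, np.float64(183.64), np.float64(11.5))]
held 11.25473895433749 [-1.90902158 -0.9567651   9.14362517] [-0.03937196  0.37082387  0.03061068] 13.125
```

This jar looks sound: 11.5 N over about 6.3 mm of travel, roughly 1.8 N/mm.

```bash
python3 press.py .5795 .2015; python3 press.py .6367 .0637
```

```text
-2.006467191144406 [(198.0, np.float64(198.45), np.float64(0.4)), (197.0, np.float64(196.93), np.float64(0.5)), (196.0, np.float64(195.9), np.float64(0.5)), (195.0, np.float64(194.93), np.float64(0.1)), (194.0, np.float64(193.93), np.float64(0.1)), (193.0, np.float64(192.93), np.float64(0.3)), (192.0, np.float64(191.96), np.float64(0.2)), (191.0, np.float64(190.92), np.float64(0.6)), (190.0, np.float64(189.93), np.float64(0.1)), (189.0, np.float64(188.93), np.float64(0.4)), (188.0, np.float64(188.08), np.float64(1.0)), (187.0, np.float64(187.11), np.float64(1.7)), (186.0, np.float64(186.14), np.float64(2.7)), (185.0, np.float64(185.17), np.float64(4.2)), (184.0, np.float64(184.14), np.float64(4.8)), (183.0, np.float64(183.17), np.float64(5.5)), (182.0, np.float64(182.12), np.float64(6.7)), (181.0, np.float64(181.25), np.float64(7.2)), (180.0, np.float64(180.4), np.float64(8.6)), (179.0, np.float64(179.65), np.float64(9.8)), (178.5, np.float64(179.28), np.float64(10.2)), (178.0, np.float64(178.87), np.float64(11.2))]
held 10.928896464937788 [-1.16214913 -0.46314881 10.18393918] [-0.07
[... 300 characters left out ...]
 np.float64(192.95), np.float64(-0.1)), (192.0, np.float64(191.93), np.float64(0.2)), (191.0, np.float64(190.95), np.float64(0.3)), (190.0, np.float64(189.89), np.float64(0.1)), (189.0, np.float64(189.0), np.float64(0.0)), (188.0, np.float64(188.14), np.float64(1.8)), (187.0, np.float64(187.23), np.float64(3.1)), (186.0, np.float64(186.28), np.float64(4.7)), (185.0, np.float64(185.28), np.float64(6.1)), (184.0, np.float64(184.44), np.float64(8.3)), (183.0, np.float64(183.67), np.float64(9.0)), (182.0, np.float64(182.91), np.float64(10.3)), (181.5, np.float64(182.51), np.float64(11.3))]
held 11.115819234537941 [-2.4628735   0.31462748  8.34073524] [ 0.01834807  0.42431553 -0.02417226] 30.8917
```

The jar at (0.58, 0.20) gives: its stiffness starts at about 1 N/mm and it takes about 9.5 mm to reach 11 N, against about 6.4 mm for the other two. That's the leaking jar. I'll return the tester to the holder now.

```bash
python3 - <<'E'
from h import *
from rig import r
r.line_to([*T,.222],v=.2); r.line_to([*T,.185],v=.1); print(r.get_wrist_force())
r.line_to([*T,.11],v=.1); print(r.get_wrist_force())
r.line_to([*T,.0988],v=.05); r.pause(.2); print(r.get_wrist_force(),r.get_tcp_pos())
r.open_gripper(); r.pause(.2); r.line_to([*T,.235],v=.2); print(r.get_clock())
s=r.snapshot("scene"); t=r.snapshot("top")
cv2.imwrite("pics/ret.png",np.hstack([cv2.resize(s["img"][140:300,180:340],(480,480)),cv2.imread("pics/press_0.5795.png")[100:260,140:240].repeat(3,0).repeat(3,1)]))
E
```

```text
[-0.37856302 -0.78397661 -1.43772583]
[ 0.69308045 -0.73769502 -1.63970649]
[ 0.43639564  0.48555493 -1.77214556] [0.48306056 0.04800952 0.09878501]
36.1417
```

View pics/ret.png

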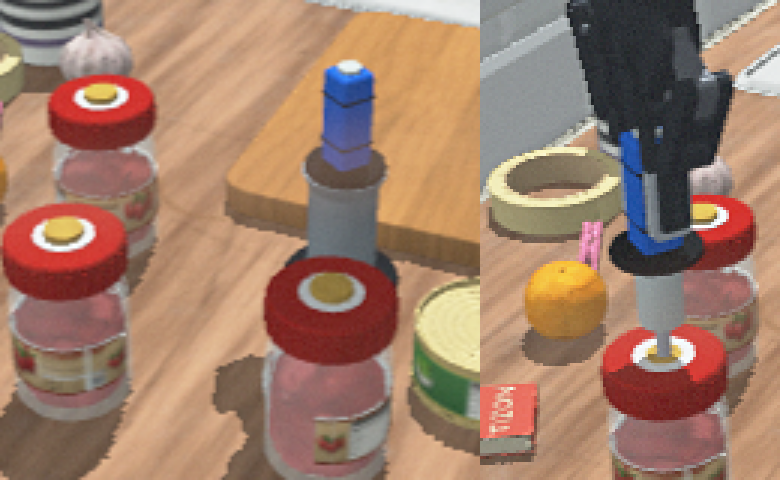

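The tester hangs with its collar on the mouth, at (347,160) in the crop. The press crop shows the pin centred on the leaking jar's button with the tester upright. Next I'll grip the leaking jar's lid and move it to the board.

```bash
python3 - <<'E'
from h import *
from rig import r
J=[.5795,.2012]; D=[.50,-.12]; z=.066
r.line_to([*J,.235],v=.2); r.line_to([*J,z],v=.12); print("f",r.get_wrist_force())
r.grasp(60); print(r.get_grip_width(),r.get_grip_force(),r.get_wrist_force(),r.get_wrist_torque(),r.get_clock())
r.line_to([*J,z+.03],v=.08); r.pause(.2); print(r.get_grip_width(),r.get_wrist_force(),r.get_wrist_torque())
r.line_to([*J,z+.175],v=.15); print(r.get_clock())
s=r.snapshot("scene"); cv2.imwrite("pics/lift.png",s["img"])
E
```

```text
f [-0.49771383  0.64341403  0.16651037]
0.7415928765106363 64.26736062392592 [ 0.18234144 -0.75456157  7.04109901] [0.10554234 0.32103326 0.02429563] 39.2
0.7468645162954423 [ 0.35046958 -0.23193902 -2.71271796] [-0.01246666 -0.04452301  0.04256323]
41.0417
```

View pics/lift.png

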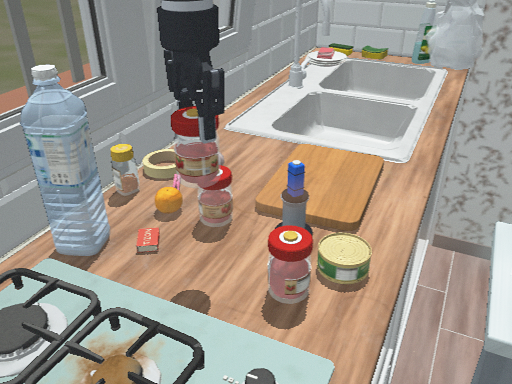

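The jar is held upright in the air, with its lid at (195,122) and its foot near (200,185). The others haven't moved. Now I'll lower it onto the board, watching for contact.

```bash
python3 - <<'E'
from h import *
from rig import r
D=[.50,-.12]; z=.066
r.line_to([*D,z+.175],v=.2); r.line_to([*D,z+.04],v=.12); r.pause(.3)
f=lambda: np.mean([(r.get_wrist_force()[2],r.pause(.01))[0] for _ in range(4)])
f0=f(); h=.030; L=[]
while h>.014:
    r.line_to([*D,z+h],v=.03); F=f()-f0; L.append((round(h*1e3,1),round(F,1)))
    if F>2.5: break
    h-=.001
print(f0,L)
r.open_gripper(); r.pause(.2); r.line_to([*D,.24],v=.15)
r.reach([.40,-.35,.3],r.get_orientation()); print(r.get_clock())
s=r.snapshot("scene");t=r.snapshot("top")
cv2.imwrite("pics/end.png",np.hstack([s["img"][110:310,130:420],t["img"][110:310,150:410]]))
E
```

```text
-3.9259058351849196 [(30.0, np.float64(0.3)), (29.0, np.float64(0.1)), (28.0, np.float64(0.2)), (27.0, np.float64(1.0)), (26.0, np.float64(0.2)), (25.0, np.float64(0.0)), (24.0, np.float64(0.1)), (23.0, np.float64(0.2)), (22.0, np.float64(5.2))]
50.025
```

View pics/end.png

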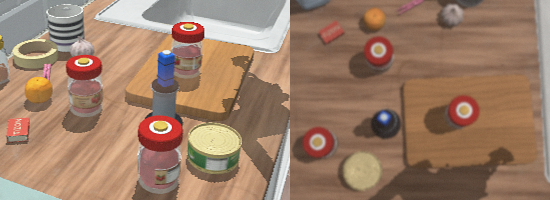

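The leaking jar stands upright well inside the board's edges, at (463,112) in the picture. The tester hangs in its holder and everything else is where it was.

```bash
python3 -c "
from rig import r
r.pause(.3);print(r.sign_off())"
```

```text
the job is handed in; nothing more can be done
None
```

I found the leaking jar by its soft button (the one first standing at about x 0.58, y 0.20), hung the tester back in its holder, stood that jar upright on the board, and handed the job in at about 50 s; no verdict came back.

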